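# Gauge a bearing bore at half depth and hold

## Task

Check the bore of the blue bearing housing with the go gauge (green handle): take it out of the wooden stand and put it fully home in the bore, collar down on the housing, then draw it straight back out only partway, until the whole yellow band shows above the housing but the black end is still hidden in the bore. Finish while still holding it there in the gripper, still and upright, without leaning it hard on the bore; the housing must stay flat where it stands, the red-handled gauge in its place in the stand, and nothing else may be disturbed.

Things in the scene. Friction and masses are not known exactly. Their poses are not given: they have to be found in the camera images.
- go_gauge: go plug gauge, loose, about 0.22 kg, upright in one hole of the stand, tip 12 mm above the bench. Origin: centre of its lower (tip) face; z along its axis, up. Steel shank 20 mm thick, 56 mm long, tapered to 14 mm in the first 4 mm; counted up from the tip: black 0-18 mm, bare steel 18-34, yellow band 34-46, bare steel 46-56; then collar 34 mm wide, 56-62; round green handle 22 mm thick, 62-112
- go_gauge_grip (a point): point on the axis of the go gauge at the middle of the green handle, 88 mm above the tip
- no_go_gauge: the no-go gauge: same shape but a red handle and a 21.5 mm shank (it does not fit the bore); stands in the other hole of the stand. Origin at the tip, z up
- housing: blue bearing housing, loose, about 1.5 kg: block 66 x 66 mm, steel face 50 x 50 mm on top, 60 mm high in all; foot flanges reach 56 mm out both ways along its x. Origin: centre of its underside, z up. Vertical bore 21.2 mm wide right through its middle, 3 mm chamfer at the top. With the gauge fully home its collar rests on the top face, its tip 4 mm above the underside
- housing_bore (a point): centre of the mouth of the bore, in the top face of the housing, 60 mm above the bench
- gauge_stand: wooden stand, fixed: block 64 (x) x 150 (y) x 38 mm high, origin at the centre of its underside. Two blind holes 22.5 mm wide, 26 mm deep on its y axis, 45 mm either side of the middle; the gauges stand in them, 90 mm apart, the go gauge in either one
- flux_pot: red and white pot 56 mm in diameter, 25 mm high, at the back; not to be disturbed
- board_b: small blue circuit board 48 x 64 x 15 mm, at the back; not to be disturbed
Things that resemble listed ones, but are neither listed nor needed, are in the scene too. What is shaped like the go_gauge but purple is not meant.

How it is judged:
By the outcome, as a careful person would: the job done as asked, in the order asked, and still so for the second after the job is handed in, while the arm keeps its last pose, push and grip.
It also fails if it takes over 51 s, if anything falls off the work surface, if the arm or the gripper's body presses on something with over 40 N, if the wrist force passes 120 N, or if a joint passes its speed limit or range.

## Robot

A 7-joint arm with a two-finger parallel gripper is mounted at the origin on a cart in front of the work surface, level with it; the furniture and walls round the work are solid. World frame = base frame: x ahead of the robot, y to its left, z up, the work surface at z = 0. Lengths are in m, angles in rad, forces in N, time in s.
With the tool pointing down it reaches from about 0.425 to 0.95 m from the base axis. Payload 4.7 kg.
Tool frame: the origin (TCP) lies between the finger pads; the fingertips stand 25 mm ahead of it and the grasp point (between the pads) lies 6 mm ahead of it; z points along the fingers, y is the line along which they close (so a half turn about z gives the same grasp; the last joint's range is limited). The gripper opens to 85 mm and grips with 20 to 120 N. Pads are 22 mm wide; open, the fingers measure 114 mm over their backs; the gripper's body (76 mm by 85 mm) begins 54 mm behind the grasp point. The pads swing forward as they close: fully open they stand 13 mm farther back than shut.
Start: joints at [-1.222, 0.469, -0.049, 1.532, 0.024, 1.141, -0.082], TCP at [0.249, 0.627, 0.232] pointing down, gripper open.
Joint ranges: [-2.59, 2.59], [-0.33, 1.99], [-1.39, 1.29], [0.1, 2.45], [-1.04, 4.18], [0.21, 1.99], [-2.66, 2.66]. Speed limits (rad/s): [2.57, 2.57, 3.14, 3.14, 3.14, 3.14, 3.14].

## Interface

Orientations are given as a 3x3 rotation matrix whose columns are the frame's x, y, z axes.
In Python, from rig import * gives the robot as it stands. Calls block until the motion is done:
- movep(position, orientation): joint-space move of the TCP to a pose.
- move_l(position, attitude=None, feed=0.15, until_force=None): straight line of the TCP; attitude=None keeps the orientation; feed is the mean speed in m/s. With until_force (N) it stops when the force on the tool has changed by that much, and returns True; else False.
- move_joints(angles): joint-space move.
- command_gripper(opening, newtons=None): finger opening in m; newtons is the grip in N (None keeps the last); returns when the fingers have stopped.
- sleep(seconds).
- inverse_kinematics(position, orientation): joint angles nearest the present ones, or None.
- sense(): the state.
- camera(name): name is "scene" or "top"; returns (picture, depth): 420x560x3 uint8, red, green, blue; 420x560 float32, m along the optical axis (not along the pixel's ray), 0 where there is no reading.
- camera_params(name): a dict with "K" (3x3 intrinsics, pixels), "position" and "rotation" of the camera in the world. Camera axes: x right, y down, z forward; pixel columns grow to the right and rows downward; lengths in m; the calibration is good to about 2 mm. A picture is of the moment at which its call begins. camera_params takes no time and is no camera call.
A pose or a line that the arm cannot do raises Unreachable and nothing moves.
- finish_job(): hands the job in; it is judged then, once.
The state is a dict: "time_s": time; "joint_pos": joint angles; "qd": joint speeds; "joint_efforts": joint torques, N m; "position": TCP position; "tcp_rot": TCP orientation; "wrist_force": force on the tool from outside, world axes, zero at the start; "ft_torque": the same for the moment, N m; "finger_gap": finger opening in m; "gripper_force": force on a finger pad.
Only numpy, scipy, OpenCV 4.12 (cv2) and the standard library are available. Lean on these libraries where they do the work, as an engineer would, in place of code of your own. Each camera call takes 0.05 s, during which the arm holds its last target. There are 200 camera calls.

## Working session

There is one attempt and no reset: what is moved stays moved. The work goes in short steps, each a Python script; the robot and the scene stay as the last script left them, time stands still between calls to the robot, and variables do not carry over. Pictures are saved under pics/ and viewed, at most 10 in all, crops included, and the job is handed in when it is done.

```bash
mkdir -p pics
python3 - <<'E'
from rig import *
import cv2,numpy as np
for n in ("scene","top"):
    p,d=camera(n); c=camera_params(n)
    np.savez(f"{n}.npz",p=p,d=d,**c); cv2.imwrite(f"pics/{n}.png",p[:,:,::-1])
    print(n,c)
s=sense();print(s["time_s"],s["position"],s["tcp_rot"],s["wrist_force"])
E
```

```text
scene {'K': array([[470.6865234 ,   0.        , 275.44926523],
       [  0.        , 470.6865234 , 209.54479737],
       [  0.        ,   0.        ,   1.        ]]), 'position': array([ 0.23032081, -0.75736438,  0.46467302]), 'rotation': array([[ 0.89325765, -0.17068359,  0.41588205],
       [-0.4491023 , -0.37986791,  0.8087073 ],
       [ 0.01994718, -0.90915757, -0.41597431]])}
top {'K': array([[385.05174518,   0.        , 285.07534372],
       [  0.        , 385.05174518, 212.13565976],
       [  0.        ,   0.        ,   1.        ]]), 'position': array([4.42683706e-01, 2.46728270e-04, 9.61452980e-01]), 'rotation': array([[-6.20906695e-02, -9.76900335e-01,  2.04476121e-01],
       [-9.98070029e-01,  6.09754173e-02, -1.17565355e-02],
       [-9.83053374e-04, -2.04811459e-01, -9.78800950e-01]])}
0.1 [0.24877208 0.62693682 0.23117346] [[-9.29503282e-01  3.68813353e-01 -5.99839979e-04]
 [ 3.68813838e-01  9.29501862e-01 -1.62498886e-03]
 [-4.17652118e-05 -1.73166176e-03 -9.99998500e-01]] [-0.52997544 -0.58296689  0.08573657]
```

View pics/scene.png

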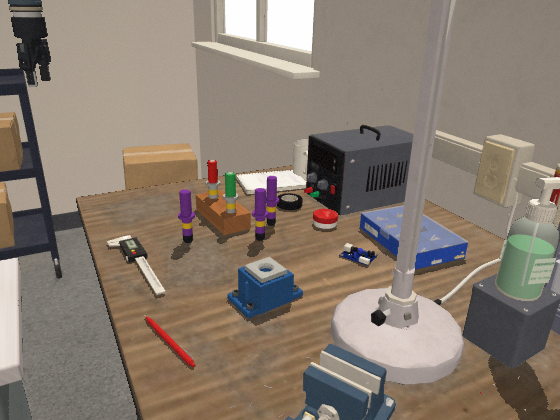

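View pics/top.png

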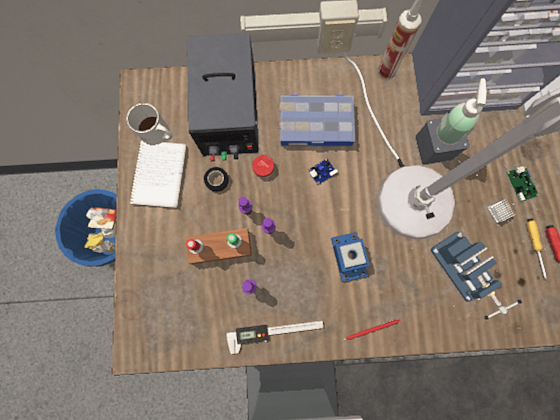

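```bash
cat > h.py <<'E'
import numpy as np,cv2
def load(n):
    f=np.load(n+".npz"); return f["p"],f["d"],{k:f[k] for k in("K","position","rotation")}
def world(d,c):
    v,u=np.indices(d.shape); K=c["K"]
    P=np.stack([(u-K[0,2])/K[0,0]*d,(v-K[1,2])/K[1,1]*d,d],-1)
    return P@c["rotation"].T+c["position"]
def proj(X,c):
    q=(np.atleast_2d(X)-c["position"])@c["rotation"]; q=q@c["K"].T; return q[:,:2]/q[:,2:]
def ray(u,v,c,z):
    r=c["rotation"]@np.linalg.solve(c["K"],[u,v,1.]); return c["position"]+r*(z-c["position"][2])/r[2]
def cyl(Q,r):
    "axis xy of a vertical cylinder from its side points"
    from scipy.optimize import least_squares
    return least_squares(lambda a:np.hypot(*(Q[:,:2]-a).T)-r,Q[:,:2].mean(0),loss="soft_l1",f_scale=.001).x
def masks(p):
    h=cv2.cvtColor(p,cv2.COLOR_RGB2HSV).astype(int);H,S,V=h[...,0],h[...,1],h[...,2]
    return dict(green=(H>60)&(H<85)&(S>150)&(V>40),red=((H<6)|(H>174))&(S>170)&(V>60),purple=(H>130)&(H<160)&(S>100),
      steel=(S<60)&(V>110),blue=(H>95)&(H<118)&(S>110),wood=(H>4)&(H<16)&(S>130))
E
python3 - <<'E'
from h import *
np.set_printoptions(precision=4,suppress=True)
for n in("top","scene"):
    p,d,c=load(n);W=world(d,c);M=masks(p);ok=(d>0)&(W[...,0]>.2)&(W[...,0]<.95)&(W[...,2]>-.02)&(W[...,2]<.2)
    print("==",n)
    for k in("green","red","purple","blue","steel","wood"):
        m=(M[k]&ok).astype(np.uint8); N,L,st,ce=cv2.connectedComponentsWithStats(m)
        for i in range(1,N):
            if st[i,4]<40 or (k in("steel",) and not(st[i,4]>80 and abs(W[L==i][:,2].mean()-.06)<.012)) or st[i,4]>6000: continue
            Q=W[L==i]; zt=np.percentile(Q[:,2],97); T=Q[Q[:,2]>zt-.004]
            s=f"{k} px{ce[i].round(1)} n{st[i,4]} z{Q[:,2].min():.3f}..{zt:.4f} mean{Q.mean(0)} topc {(T.min(0)+T.max(0))[:2]/2}"
            if k in("green","red","purple"):
                S=Q[Q[:,2]<zt-.006]; s+=f" cyl {cyl(S,.011)}" if len(S)>10 else ""
            else:
                r=cv2.minAreaRect(T[:,:2].astype(np.float32)*1000); s+=f" rect{np.round(r[0],1)} {np.round(r[1],1)} {r[2]:.1f}"
            print(s)
p,d,c=load("top");a=cv2.resize(p[200:310,180:390],None,fx=3.8,fy=3.8,interpolation=2)
p,d,c=load("scene");b=cv2.resize(p[150:330,160:310],None,fx=3,fy=3,interpolation=2)
cv2.imwrite("pics/crop1.png",a[:,:,::-1]);cv2.imwrite("pics/crop2.png",b[:,:,::-1])
E
```

```text
== top
red px[262.6 166.3] n227 z0.018..0.0279 mean[0.7613 0.0387 0.0241] topc [0.7631 0.0377] cyl [0.7651 0.0365]
red px[553.5 245.6] n122 z0.004..0.0221 mean[ 0.5153 -0.6668  0.0142] topc [ 0.5127 -0.6677] cyl [ 0.5163 -0.6692]
red px[193.7 245.4] n60 z0.035..0.1250 mean[0.5578 0.1968 0.1114] topc [0.5598 0.1998] cyl [0.5604 0.2011]
red px[373.7 328.7] n158 z-0.002..0.0094 mean[ 0.3458 -0.2043  0.0066] topc [ 0.3454 -0.2025] cyl [ 0.3495 -0.2055]
purple px[244.7 205.2] n167 z-0.001..0.1140 mean[0.6478 0.0826 0.0863] topc [0.6516 0.0838] cyl [0.6514 0.0839]
purple px[268.  225.2] n155 z-0.002..0.1134 mean[0.597  0.0308 0.0871] topc [0.6001 0.0307] cyl [0.5995 0.0308]
purple px[249.  286.3] n154 z0.001..0.1139 mean[0.4617 0.0804 0.0885] topc [0.461  0.0826] cyl [0.4618 0.0821]
blue px[319.6 143. ] n208 z0.001..0.0338 mean[ 0.8167 -0.1121  0.0197] topc [ 0.8179 -0.0811] rect[817.2 -81.1] [133.3   3.7] 84.9
blue px[322.9 171. ] n203 z-0.001..0.0076 mean[ 0.7459 -0.1163  0.0031] topc [ 0.7458 -0.1156] rect[ 745.8 -113.8] [44.4 56.5] 25.3
blue px[348.8 257.7] n654 z0.003..0.0534 mean[ 0.
[... 2053 characters left out ...]
4 -0.116 ] rect[ 739.8 -116.9] [19.5  3.9] 25.6
blue px[367.9 255.1] n52 z0.001..0.0095 mean[ 0.7604 -0.1267  0.0035] topc [ 0.7538 -0.1207] rect[ 754.8 -120.3] [13.5 15.5] 81.2
blue px[263.  292.8] n1978 z-0.001..0.0516 mean[ 0.5055 -0.1849  0.026 ] topc [ 0.5194 -0.1687] rect[ 519.  -164.4] [66.8 68. ] 8.8
steel px[265.5 268.9] n621 z-0.001..0.0603 mean[ 0.5187 -0.1656  0.057 ] topc [ 0.5189 -0.1642] rect[ 519.4 -163.6] [52.1 52.1] 9.3
steel px[327.3 412.7] n262 z0.037..0.0597 mean[ 0.455  -0.4536  0.0535] topc [ 0.4573 -0.4523] rect[ 457.8 -452.2] [ 8.2 19.2] 30.6
wood px[222.6 213.6] n1380 z-0.003..0.0383 mean[0.5541 0.1267 0.0253] topc [0.5631 0.1533] rect[562.9 155.2] [ 65.1 155.1] 5.1
```

View pics/crop1.png

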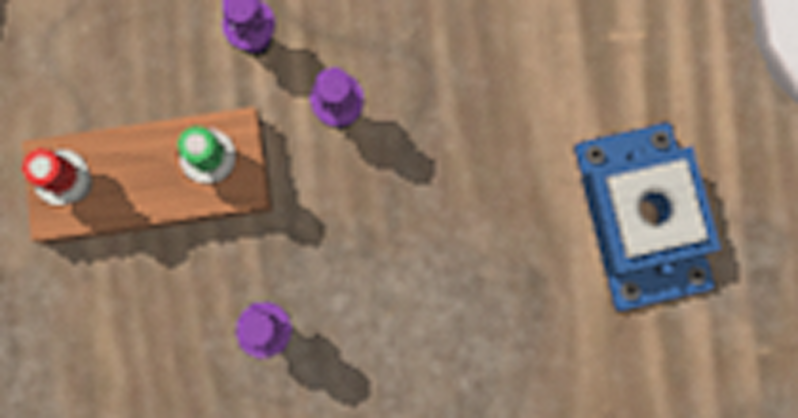

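View pics/crop2.png

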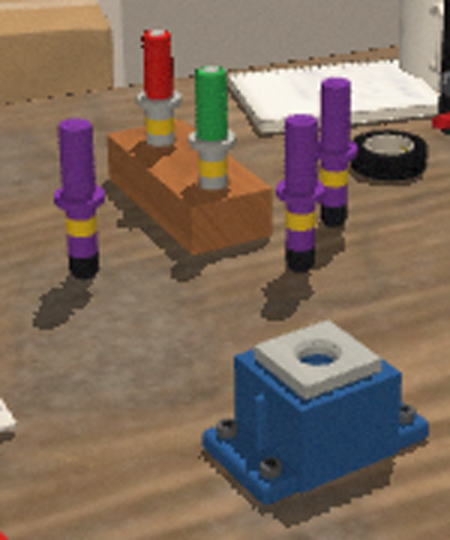

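Top view: the go gauge (green) is at pixel (235,240), red at (194,245), housing bore at (352,254). Both views agree: gauge ≈ (0.5675, 0.1107), bore ≈ (0.5196, −0.163). Next I'll grasp.

```bash
cat >> h.py <<'E'
a=np.radians(4.8);R=np.array([[-np.sin(a),np.cos(a),0],[np.cos(a),np.sin(a),0],[0,0,-1.]])
G=np.array([.5675,.1107]);B=np.array([.5196,-.1630])
def rep(t=""):
    from rig import sense
    s=sense();print(t,"t%.2f"%s["time_s"],"p",np.round(s["position"],4),"F",np.round(s["wrist_force"],1),"T",np.round(s["ft_torque"],2),"gap %.4f gf %.0f"%(s["finger_gap"],s["gripper_force"]));return s
E
python3 - <<'E'
from h import *; from rig import *
movep([*G,.22],R); rep("above")
command_gripper(.055,80)
move_l([*G,.106],feed=.12); rep("down")
p,d=camera("scene"); cv2.imwrite("pics/down.png",cv2.resize(p[60:260,140:340],None,fx=2.5,fy=2.5)[:,:,::-1])
E
```

```text
above t2.27 p [0.5673 0.1125 0.2199] F [0.1 0.7 0.6] T [ 0.   -0.03 -0.04] gap 0.0856 gf 0
down t3.78 p [0.5682 0.1107 0.1067] F [-0.8  0.5 -0.2] T [-0.04  0.    0.01] gap 0.0551 gf 0
```

View pics/down.png

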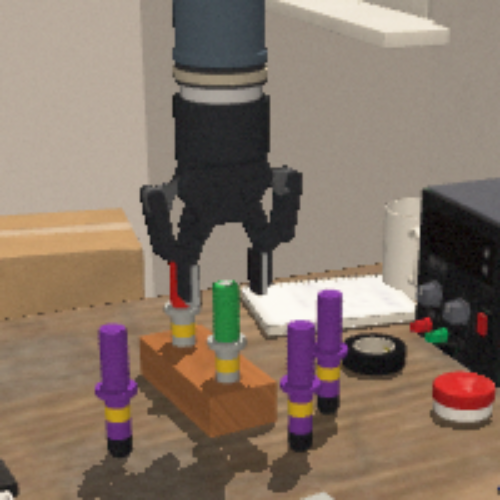

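Run:
```python
from h import *; from rig import *
np.set_printoptions(precision=4,suppress=True)
s=rep();print(s["tcp_rot"])
for n in("scene","top"):
    p,d=camera(n);c=camera_params(n);W=world(d,c)
    np.savez(n+"2.npz",p=p,d=d,**c)
    m=(d>0)&(np.hypot(W[...,0]-G[0],(W[...,1]-G[1]))<.075)&(W[...,2]>.08)&(W[...,2]<.16)
    m&=~(masks(p)["green"])&~masks(p)["red"]&~masks(p)["purple"]
    for zl in(.08,.09,.1,.11,.12,.13,.14):
        Q=W[m&(W[...,2]>=zl)&(W[...,2]<zl+.01)]
        for sd in(-1,1):
            q=Q[sd*(Q[:,0]-G[0])>.004]
            if len(q)>4:print(n,zl,sd,len(q),np.percentile(q,[5,50,95],axis=0).ravel())
```

```text
t3.83 p [0.5682 0.1108 0.1069] F [ 0.6  0.4 -0.5] T [-0.04  0.01 -0.02] gap 0.0550 gf 0
[[-0.0837  0.9965  0.0017]
 [ 0.9965  0.0837  0.0005]
 [ 0.0004  0.0018 -1.    ]]
scene 0.08 1 5 [0.5743 0.1003 0.0825 0.5758 0.1038 0.0853 0.5765 0.1055 0.089 ]
scene 0.1 1 5 [0.5754 0.1021 0.1023 0.5758 0.1031 0.1045 0.5775 0.1072 0.1095]
scene 0.11 -1 31 [0.5277 0.0952 0.1104 0.5342 0.0983 0.1162 0.549  0.112  0.1196]
scene 0.11 1 38 [0.5771 0.1011 0.1108 0.595  0.106  0.1165 0.6053 0.119  0.119 ]
scene 0.12 -1 45 [0.5264 0.0958 0.1212 0.533  0.0999 0.1241 0.5539 0.1111 0.1295]
scene 0.12 1 49 [0.5753 0.1012 0.1206 0.5955 0.1069 0.1247 0.6075 0.123  0.1294]
scene 0.13 -1 41 [0.5262 0.0959 0.1309 0.5318 0.1    0.1352 0.5388 0.1093 0.1395]
scene 0.13 1 45 [0.5936 0.1003 0.1312 0.5955 0.1071 0.1353 0.6067 0.1231 0.1393]
scene 0.14 -1 38 [0.5256 0.095  0.1404 0.5318 0.0994 0.1448 0.5388 0.1093 0.1496]
scene 0.14 1 44 [0.5944 0.1005 0.1408 0.5965 0.1075 0.1449 0.6069 0.1209 0.1494]
```

Run:
```python
from h import *; from rig import *
np.set_printoptions(precision=4,suppress=True)
print(move_l([*G,.091],feed=.1,until_force=6)); rep()
out=[]
for n,(r,q) in dict(scene=(110,170),top=(180,170)).items():
    p,d=camera(n);np.savez(n+"2.npz",p=p,d=d,**camera_params(n))
    out.append(cv2.resize(p[r:r+120,q:q+120],(390,390),interpolation=2))
cv2.imwrite("pics/down2.png",np.hstack(out)[:,:,::-1])
```

```text
False
 t4.23 p [0.567  0.1106 0.0906] F [ 0.2 -0.9 -0.3] T [-0.    0.02 -0.01] gap 0.0553 gf 0
```

View pics/down2.png

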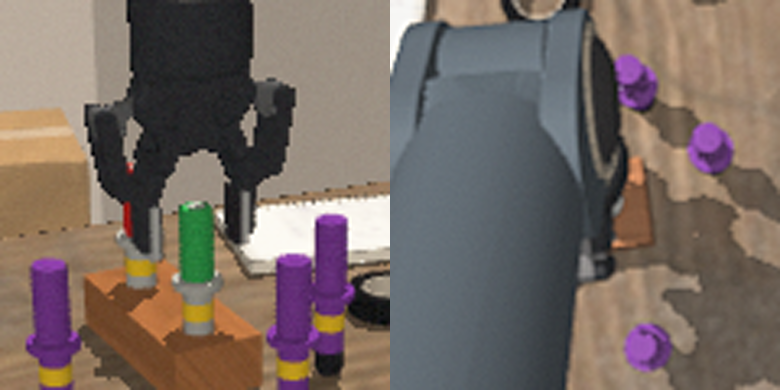

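The left finger tip (150,255) and right tip (245,243) straddle the green handle. They sit higher than the text implies, so I'll go slightly lower, grip, and lift.

Run:
```python
from h import *; from rig import *
np.set_printoptions(precision=4,suppress=True)
move_l([*G,.087],feed=.05,until_force=6); rep("low")
command_gripper(0,80); rep("grip")
move_l([*G,.097],feed=.04); rep("up1")
move_l([*G,.24],feed=.12); rep("up")
p,d=camera("scene");np.savez("scene3.npz",p=p,d=d,**camera_params("scene"))
cv2.imwrite("pics/held.png",cv2.resize(p[50:250,140:310],None,fx=2.8,fy=2.8,interpolation=2)[:,:,::-1])
```

```text
low t4.58 p [0.5674 0.1107 0.0869] F [ 0.3 -0.4  0.4] T [ 0.02 -0.05  0.03] gap 0.0551 gf 0
grip t4.99 p [0.5679 0.1107 0.0874] F [ 0.6 -0.1  1.5] T [-0.   -0.01 -0.  ] gap 0.0203 gf 78
up1 t5.39 p [0.5671 0.1107 0.097 ] F [-0.4 -0.  -3.1] T [-0.05  0.06 -0.  ] gap 0.0199 gf 78
up t6.73 p [0.5669 0.1106 0.2391] F [ 0.3  0.6 -2.2] T [-0.01  0.04  0.04] gap 0.0201 gf 78
```

View pics/held.png

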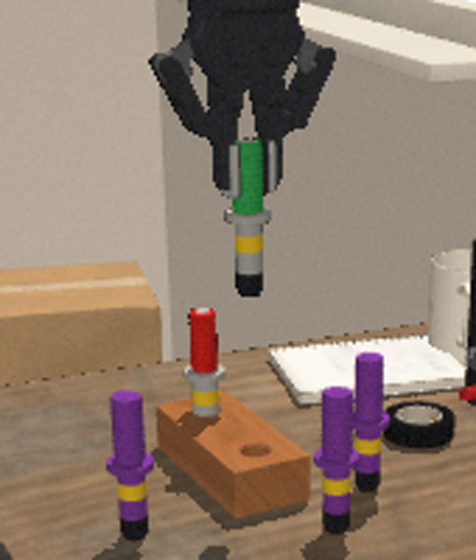

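Run:
```python
from h import *; from rig import *
np.set_printoptions(precision=4,suppress=True)
move_l([*B,.24],feed=.15)
move_l([*B,.165],feed=.12); sleep(.4); s=rep("above bore")
for n in("scene","top"):
    p,d=camera(n);c=camera_params(n);np.savez(n+"4.npz",p=p,d=d,**c);W=world(d,c)
    near=(d>0)&(np.hypot(W[...,0]-B[0],W[...,1]-B[1])<.05)&(W[...,2]>.075)
    for k,lo,hi,r in(("tip",.08,.106,.010),("shank",.108,.142,.010),("green",.153,.17,.011)):
        m=near&(W[...,2]>lo)&(W[...,2]<hi)
        if k=="green":m&=masks(p)["green"]
        Q=W[m]
        if len(Q)>15:print(n,k,len(Q),"z",Q[:,2].min(),Q[:,2].max(),"cyl",cyl(Q,r),"meanxy",Q[:,:2].mean(0), "px", np.argwhere(m)[:,::-1].mean(0))
cv2.imwrite("pics/above.png",cv2.resize(load("scene4")[0][170:330,190:340],None,fx=3.6,fy=3.6,interpolation=2)[:,:,::-1])
```

```text
above bore t9.96 p [ 0.5198 -0.163   0.1653] F [-0.6 -0.5 -3.1] T [-0.01  0.01  0.  ] gap 0.0203 gf 78
scene tip 93 z 0.08937099539991478 0.10589099371807165 cyl [ 0.5197 -0.1628] meanxy [ 0.5161 -0.1702] px [265.5484 248.1505]
scene shank 236 z 0.10816698263017832 0.1409986329510724 cyl [ 0.5194 -0.1631] meanxy [ 0.5161 -0.1704] px [265.7415 233.2585]
scene green 108 z 0.15303238001107317 0.16998600468007707 cyl [ 0.5191 -0.1631] meanxy [ 0.5165 -0.1722] px [266.7593 212.787 ]
```

View pics/above.png

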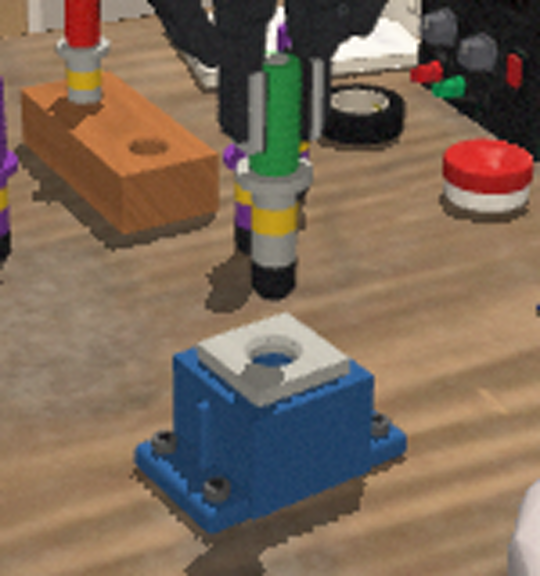

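Held upright, tip at z≈0.0895, over the bore and in line to within 1 mm. Next, a guarded descent with lateral force correction.

```bash
cat >> h.py <<'E'
def avg(n=6):
    from rig import sense,sleep
    F=[];T=[]
    for _ in range(n): s=sense();F.append(s["wrist_force"]);T.append(s["ft_torque"]);sleep(.02)
    return np.mean(F,0),np.mean(T,0)
E
python3 - <<'E'
from h import *; from rig import *
np.set_printoptions(precision=3,suppress=True)
print("free",*avg())
xy=np.array([.5194,-.1637])
move_l([*xy,.139],feed=.08)
for z in(.134,.130,.126,.120):
    h=move_l([*xy,z],feed=.03,until_force=8); s=rep(f"{z} hit{h}"); print(*avg())
    if h: break
E
```

```text
free [ 0.041  0.128 -2.494] [-0.003  0.002 -0.004]
0.134 hitFalse t10.95 p [ 0.519 -0.164  0.134] F [ 0.7 -1.2 -3.2] T [-0.03  0.03 -0.02] gap 0.0200 gf 78
[ 0.039  0.124 -2.617] [-0.006  0.01  -0.007]
0.13 hitFalse t11.33 p [ 0.519 -0.164  0.13 ] F [ 0.4 -0.2 -2.7] T [ 0.06 -0.08 -0.03] gap 0.0202 gf 79
[ 0.181  0.052 -2.822] [ 0.056 -0.1   -0.011]
0.126 hitFalse t11.72 p [ 0.519 -0.164  0.126] F [ 0.6 -0.4 -3.5] T [ 0.03 -0.2  -0.05] gap 0.0204 gf 79
[ 0.448  0.187 -2.971] [ 0.089 -0.191 -0.017]
0.12 hitFalse t12.17 p [ 0.519 -0.164  0.12 ] F [ 1.5  0.3 -3.7] T [ 0.12 -0.34 -0.01] gap 0.0201 gf 79
[ 1.262  0.42  -3.277] [ 0.123 -0.315 -0.011]
```

Run:
```python
from h import *; from rig import *
np.set_printoptions(precision=3,suppress=True)
xy=np.array([.5194,-.1637])
for i,z in enumerate((.120,.110,.100,.092,.086)):
    F,T=avg(4)
    # moment-based lateral estimate (lever ~0.25 m): cleaner than the force itself
    f=np.array([-T[1],T[0]])/.25
    xy=xy+np.clip(.0002*f,-.0005,.0005)
    h=move_l([*xy,z],feed=.04,until_force=12); s=rep(f"{z} hit{h} xy{xy*1e3}"); print(*avg(4))
    if h: break
```

```text
0.12 hitFalse xy[ 519.64  -163.597] t12.58 p [ 0.519 -0.164  0.12 ] F [ 0.5  0.2 -2.9] T [ 0.05 -0.14  0.02] gap 0.0199 gf 79
[ 0.488  0.3   -2.849] [ 0.099 -0.167  0.014]
0.11 hitFalse xy[ 519.757 -163.513] t13.12 p [ 0.52  -0.164  0.11 ] F [ 0.1  1.  -3.5] T [ 0.05 -0.11 -0.05] gap 0.0203 gf 79
[ 0.383  0.378 -2.98 ] [ 0.073 -0.142  0.008]
0.1 hitFalse xy[ 519.814 -163.483] t13.65 p [ 0.52  -0.164  0.1  ] F [ 0.2  0.8 -1.9] T [ 0.06 -0.05  0.01] gap 0.0203 gf 79
[ 0.269 -0.098 -2.313] [ 0.039 -0.039  0.009]
0.092 hitFalse xy[ 519.826 -163.455] t14.13 p [ 0.52  -0.163  0.092] F [ 0.3  0.1 -2.7] T [ 0.02 -0.05 -0.04] gap 0.0203 gf 79
[-0.373  0.307 -2.957] [ 0.021 -0.04   0.   ]
0.086 hitFalse xy[ 519.813 -163.443] t14.57 p [ 0.52  -0.163  0.086] F [-0.2  0.2 -2.5] T [ 0.04 -0.06 -0.01] gap 0.0200 gf 79
[ 0.026  0.586 -2.465] [ 0.031 -0.07  -0.023]
```

Very light forces. Now seat the collar until contact.

Run:
```python
from h import *; from rig import *
np.set_printoptions(precision=3,suppress=True)
xy=np.array([.51983,-.16342])
h=move_l([*xy,.072],feed=.02,until_force=12); rep(f"seat hit{h}"); print(*avg(4))
p,d=camera("scene");np.savez("scene5.npz",p=p,d=d,**camera_params("scene"))
cv2.imwrite("pics/seat.png",cv2.resize(p[170:330,190:340],None,fx=3.6,fy=3.6,interpolation=2)[:,:,::-1])
```

```text
seat hitTrue t15.08 p [ 0.52  -0.164  0.079] F [-1.5  0.2  4.9] T [0.1  0.24 0.03] gap 0.0202 gf 79
[-0.931  0.293  5.009] [ 0.053  0.24  -0.006]
```

View pics/seat.png

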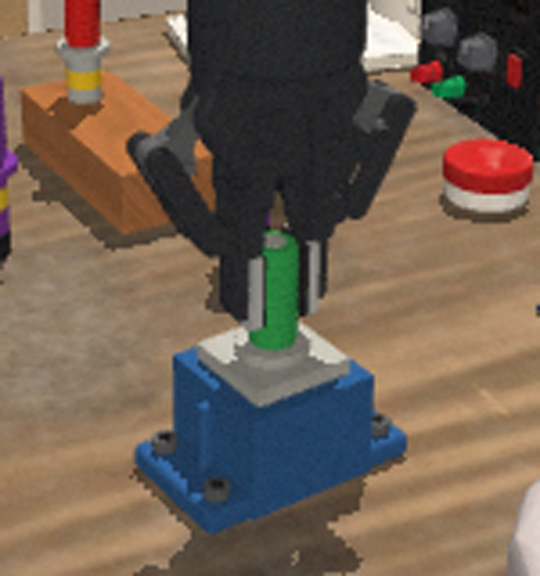

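Collar is flat on the steel face at (275,350), with about 7 N of contact. Next I'll draw it up 30 mm, so the tip is 26 mm deep, and null the side load.

Run:
```python
from h import *; from rig import *
np.set_printoptions(precision=3,suppress=True)
z0=sense()["position"][2]; print("z0",z0)
xy=np.array([.51983,-.16342])
for z in(z0+.010,z0+.030,z0+.030,z0+.030):
    move_l([*xy,z],feed=.04); sleep(.15); rep(f"{xy*1e3}"); F,T=avg(8); print(F,T)
    xy=xy+.0002*np.array([-T[1],T[0]])/.25
sleep(.3); rep()
p,d=camera("scene");np.savez("scene6.npz",p=p,d=d,**camera_params("scene"))
cv2.imwrite("pics/part.png",cv2.resize(p[150:330,130:340],None,fx=3.3,fy=3.3,interpolation=2)[:,:,::-1])
```

```text
z0 0.07934469780572369
[ 519.83 -163.42] t15.78 p [ 0.52  -0.163  0.089] F [ 0.7  0.9 -2.2] T [-0.02 -0.15 -0.03] gap 0.0202 gf 78
[ 0.577 -0.215 -1.924] [ 0.007 -0.141 -0.002]
[ 519.943 -163.414] t16.71 p [ 0.52  -0.163  0.109] F [-0.2 -0.2 -1.5] T [-0.02  0.01  0.06] gap 0.0201 gf 78
[ 0.032  0.141 -2.412] [-0.004 -0.013  0.014]
[ 519.953 -163.417] t17.24 p [ 0.52  -0.163  0.109] F [ 0.   0.6 -2. ] T [-0.03 -0.   -0.02] gap 0.0204 gf 78
[ 0.01   0.121 -2.596] [-0.007 -0.016  0.014]
[ 519.966 -163.423] t17.77 p [ 0.52  -0.163  0.109] F [-0.2 -0.6 -2. ] T [-0.02 -0.   -0.01] gap 0.0202 gf 78
[-0.309 -0.017 -2.28 ] [ 0.002 -0.005  0.019]
 t18.21 p [ 0.52  -0.163  0.109] F [ 0.5  1.6 -2.2] T [ 0.01  0.03 -0.01] gap 0.0208 gf 78
```

View pics/part.png

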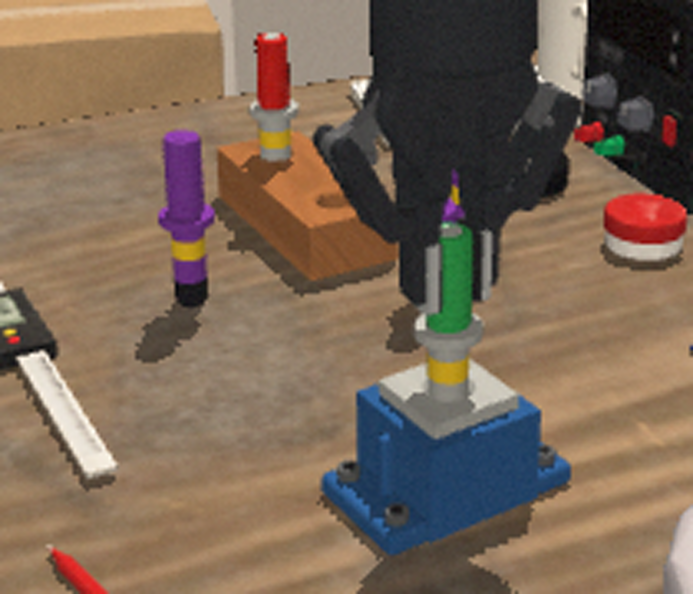

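The whole yellow band (448,372) shows, with bare steel beneath it entering the bore at (448,400) and no black visible. The side load is about zero, the housing is flat and the red gauge is in place.

```bash
python3 -c "
from rig import *
print(finish_job())"
```

```text
the job is handed in; nothing more can be done
None
```

The go gauge went fully home in the bore, collar down on the housing, and was drawn back 30 mm. It is held there still and upright, with the whole yellow band showing, the black end hidden in the bore and almost no side load. The job is handed in at about 18 s; no verdict was shown.

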